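Make up two wreath-workshop kits

TASK

Make up the two wreath-workshop kits from the stock standing on the counter: the yellow tray gets the red candle and the reel of green wire; the blue tray gets the ivory candle, the reel of copper wire and the terracotta pot. Stand each thing upright on the floor of a tray compartment of its own (any compartment of the right tray), setting it down rather than letting it drop. Leave the violet candle, the reel of silver wire and the dish of rose hips standing where they are.

Things in the scene. Friction and masses are not known exactly. Their poses are not given: they have to be found in the camera images.
- red_candle: Red pillar candle, an upright cylinder of 50 mm diameter and 80 mm height (plus a thin black wick 10 mm long), about 0.14 kg; loose. Origin: centre of its underside, z up.
- ivory_candle: Ivory (cream-white) pillar candle, an upright cylinder of 50 mm diameter and 80 mm height (plus a thin black wick 10 mm long), about 0.14 kg; loose. Origin: centre of its underside, z up.
- green_reel: Reel of dark green wire wound on a pale wooden core, standing upright: winding 44 mm in diameter and 54 mm high, the core (14 mm diameter) stands out 6 mm above it; about 0.13 kg; loose. Origin: centre of its underside, z up.
- copper_reel: Reel of copper-coloured (reddish-brown) wire wound on a pale wooden core, standing upright: winding 44 mm in diameter and 54 mm high, the core (14 mm diameter) stands out 6 mm above it; about 0.13 kg; loose. Origin: centre of its underside, z up.
- pot: Small terracotta plant pot filled with dark soil-brown foam, upright, 60 mm high: the collar at the top, from 36 to 60 mm height, is a straight cylinder of 58 mm diameter; below it the body tapers from 52 to 42 mm diameter at the foot; about 0.13 kg; loose. Origin: centre of its underside, z up.
- yellow_tray: Yellow plastic kit tray, fixed to the counter, open on top: two equal square compartments in a row along its x axis. Outside 160 mm (x) by 82 mm (y) by 20 mm high; outer and dividing walls 4 mm thick, all 20 mm high; floor 4 mm thick; each compartment 74 by 74 mm inside, its centre at x = -39 and +39 mm, y = 0 from the origin. Origin: centre of the tray's underside, on the counter; z up. Empty at the start.
- blue_tray: Blue plastic kit tray, fixed to the counter, open on top: three equal square compartments in a row along its x axis. Outside 238 mm (x) by 82 mm (y) by 20 mm high; outer and dividing walls 4 mm thick, all 20 mm high; floor 4 mm thick; each compartment 74 by 74 mm inside, its centre at x = -78, 0 and +78 mm, y = 0 from the origin. Origin: centre of the tray's underside, on the counter; z up. Empty at the start.
- violet_candle: Violet pillar candle, an upright cylinder of 50 mm diameter and 80 mm height (plus a thin black wick 10 mm long), about 0.14 kg; loose. Origin: centre of its underside, z up. To be left where it is.
- silver_reel: Reel of silver-coloured wire wound on a pale wooden core, standing upright: winding 44 mm in diameter and 54 mm high, the core (14 mm diameter) stands out 6 mm above it; about 0.13 kg; loose. Origin: centre of its underside, z up. To be left where it is.
- hip_dish: Small white dish heaped with red rose hips, 56 mm in diameter at the rim, about 32 mm high in all, about 0.15 kg; loose. Origin: centre of its underside, z up. To be left where it is.
Not all that is in view belongs to the job. Several things look just like the ivory_candle: the one meant starts farthest from the robot's base.

How it is judged:
By the outcome, as a careful person would: the job done as asked, in the order asked, and still so for the second after the job is handed in, with the robot touching nothing.
It also fails if it takes over 101 s, if anything falls off the work surface, if the arm or the gripper's body presses on something with over 40 N, if the wrist force passes 120 N, or if a joint passes its speed limit or range.

ROBOT

A 6-joint arm with a two-finger parallel gripper is mounted at the origin on the work surface. World frame = base frame: x ahead of the robot, y to its left, z up, the work surface at z = 0. Lengths are in m, angles in rad, forces in N, time in s.
With the tool pointing down it reaches from about 0.35 to 0.85 m from the base axis. Payload 8.1 kg.
Tool frame: the origin (TCP) lies at the very end of the fingers, on their centre line; the grasp point (between the pads) lies 19 mm behind it; z points along the fingers, y is the line along which they close (so a half turn about z gives the same grasp; the last joint's range is limited). The gripper opens to 93 mm and grips with 3 to 60 N. Pads are 15 mm wide; open, the fingers measure 128 mm over their backs; the gripper's body (75 mm by 188 mm) begins 65 mm behind the grasp point.
Start: joints at [1.147, 0.13, 1.488, -0, 1.523, -0.085], TCP at [0.199, 0.566, 0.219] pointing down, gripper open.
Joint ranges: [-2.96, 2.96], [-0.89, 2.26], [0.02, 2.5], [-1.34, 4.48], [0, 2.73], [-2.66, 2.66]. Speed limits (rad/s): [2.39, 2.39, 2.79, 3.14, 3.14, 3.14].

INTERFACE

Orientations are given as a rotation vector (axis times angle).
In Python, from plant import robot gives the robot as it stands. The module is installed in compiled form; this text tells all that it offers.
- The arm moves only by the tool play_rows, never from a script. Its argument "increments" is text: rows parted by semicolons, each of 5 numbers parted by spaces: the shift along the tool's x, y, z in mm, then the turn about the tool's z in degrees, then the closure, from -1 (fully open) to 1 (shut). In form: dx dy dz yaw claw; .... A call has 1 to 20 rows; each row is the pose to reach, as a shift and turn from the pose commanded when the call began, along the tool's axes at that moment; what a row does not reach only later rows make up. A row lasts 1/10 s, in which the tool goes at most 50 mm and 8.59 degrees, less where a joint would pass 70% of its speed; a pose out of reach is approached as far as the arm can. A call with a gripper value outside its range is refused whole. The fingers move at their own pace and stop on an object; "force" is the grip in N (left out, the last holds). Time passes only in rows, so rows that repeat a pose let the fingers close. It gives the time, the measured TCP pose, the force, the opening and the grip force at its end, in the units of the state.
- robot.read_state(): the state, without advancing time (a new reading comes with each control period).
- robot.read_camera(name): name is "scene" or "top"; returns the picture (480x640x3 uint8, blue, green, red); there is no depth.
- robot.calibration(name): a dict with "vertical_fov" (degrees; the focal length in pixels is half the picture's height over the tangent of half this angle, whatever the lens; pixels are square), "cx", "cy" (the principal point, pixels), "rvec" (rotation vector, rad) and "tvec" (3), from world to camera coordinates, as OpenCV has them. Camera axes: x right, y down, z forward; pixel columns grow to the right and rows downward; lengths in m; the calibration is good to about 2 mm. A picture is of the moment at which its call begins. calibration takes no time and is no camera call.
- robot.close_job(): hands the job in; it is judged then, once.
Trained networks look in the newest picture that a camera, given by its name, has taken for a name from the list of things; names that differ only in an ending like _2 or _b are one class to them, and where a whole thing is asked for, a point or a joint stands for the part that bears it (a point fixed in the world has none). Each returns a list of dicts, best first, with "conf" (0 to 1); they miss things now and then, are a little off and sometimes report something else, mostly with a low value. They report only what shows in the picture. A call takes as long as a camera call. They do not tell look-alikes from the thing itself.
- robot.recognise(camera, query): "centre" ([x, y, z] in m, in world coordinates, good to about 4 mm: the middle of the surface that is visible of it).
- robot.regions_of(camera, query): "pixels" (480x640 bool, what is visible of it).
- robot.landmark_of(camera, query): "centre" ([x, y, z] in m, in world coordinates, good to about 4 mm: a listed point, or the origin of a listed thing).
The state is a dict: "t": time; "q": joint angles; "dq": joint speeds; "joint_torque": joint torques, N m; "tool_pos": TCP position; "orientation": TCP orientation; "force": force on the tool from outside, world axes, zero at the start; "wrist_torque": the same for the moment, N m; "opening": finger opening in m; "gripper_force": force on a finger pad.
Only numpy, scipy, OpenCV 4.12 (cv2) and the standard library are available. Lean on these libraries where they do the work, as an engineer would, in place of code of your own. Each camera call takes 0.05 s, during which the arm holds its last target. There are 200 camera calls.

## Working session

There is one attempt and no reset: what is moved stays moved. The work goes in short steps, Python scripts to look and compute and a tool call to move; the robot and the scene stay as the last step left them, time stands still between calls to the robot, and variables do not carry over. Pictures are saved under pics/ and viewed, at most 14 in all, crops included, and the job is handed in when it is done.

Besides the shell and the picture viewer there is one more tool, called as a command line: name --argument value ..., lists and objects as JSON in quotes. play_rows: Moves the arm, as the interface text tells. Its arguments: {"type":"object","properties":{"increments":{"type":"string"},"force":{"type":"number"}},"required":["increments"]}

```bash
mkdir -p pics; ls
cat > h.py <<'E'
import numpy as np, cv2
from plant import robot
E
python3 - <<'E'
from h import *
for c in ("top","scene"):
    cv2.imwrite(f"pics/{c}0.png",robot.read_camera(c)); print(c,robot.calibration(c))
for n in "red_candle ivory_candle green_reel copper_reel pot yellow_tray blue_tray violet_candle silver_reel hip_dish".split():
    for c in ("top","scene"):
        print(n,c,[(np.round(d["centre"],3).tolist(),round(d["conf"],2)) for d in robot.landmark_of(c,n)])
s=robot.read_state(); print({k:np.round(v,3).tolist() for k,v in s.items()})
E
```

```text
pics
top {'vertical_fov': 52.69626728288308, 'cx': 317.5211308908205, 'cy': 235.13085961473175, 'rvec': array([ 2.09109485, -2.16054877,  0.10481695]), 'tvec': array([0.03152298, 0.48856951, 0.77659682])}
scene {'vertical_fov': 43.96659907183374, 'cx': 317.4778146133322, 'cy': 229.17904141112427, 'rvec': array([ 0.89338075,  2.63864863, -0.91689754]), 'tvec': array([ 0.39711031, -0.19697719,  1.14575664])}
red_candle top [([0.561, 0.124, -0.002], 0.59)]
red_candle scene [([0.493, 0.294, 0.002], 0.67), ([0.561, 0.127, 0.0], 0.63)]
ivory_candle top [([0.574, 0.016, -0.004], 0.96), ([0.67, -0.005, 0.002], 0.7), ([0.337, -0.177, 0.002], 0.64)]
ivory_candle scene [([0.67, 0.001, -0.004], 0.91), ([0.575, 0.018, -0.005], 0.89), ([0.332, -0.17, 0.001], 0.75)]
green_reel top [([0.45, -0.102, -0.001], 0.86)]
green_reel scene [([0.454, -0.108, -0.002], 0.92), ([0.434, 0.008, -0.003], 0.71)]
copper_reel top [([0.647, -0.13, -0.002], 0.63)]
copper_reel scene [([0.646, -0.128, 0.0], 0.94), ([0.517, -0.28, -0.002], 0.36)]
pot top [([0.43, 0.011, -0.0], 0.68)]
pot scene [([0.435, 0.005, 0.002], 0.82
[... 231 characters left out ...]
-0.104, -0.003], 0.36)]
violet_candle top [([0.545, -0.099, 0.003], 0.89)]
violet_candle scene [([0.544, -0.099, -0.004], 0.73)]
silver_reel top [([0.44, 0.116, -0.002], 0.89)]
silver_reel scene [([0.446, 0.117, 0.002], 0.87), ([0.543, -0.101, -0.0], 0.73)]
hip_dish top [([0.652, 0.109, 0.006], 0.62)]
hip_dish scene [([0.651, 0.115, 0.0], 0.77)]
{'t': 1.1, 'q': [1.147, 0.13, 1.488, 0.0, 1.523, -0.085], 'dq': [-0.002, -0.002, -0.0, -0.001, 0.001, 0.002], 'joint_torque': [0.0, -55.979, -49.205, 0.077, 0.023, 0.0], 'tool_pos': [0.199, 0.566, 0.219], 'orientation': [0.53, 3.097, 0.0], 'force': [-0.77, -1.225, -0.705], 'wrist_torque': [0.01, -0.014, 0.005], 'gripper_force': 0.0, 'opening': 0.093}
```

View pics/top0.png

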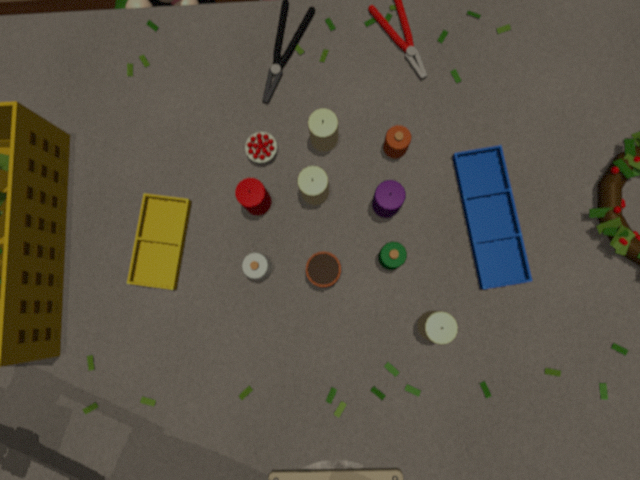

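View pics/scene0.png

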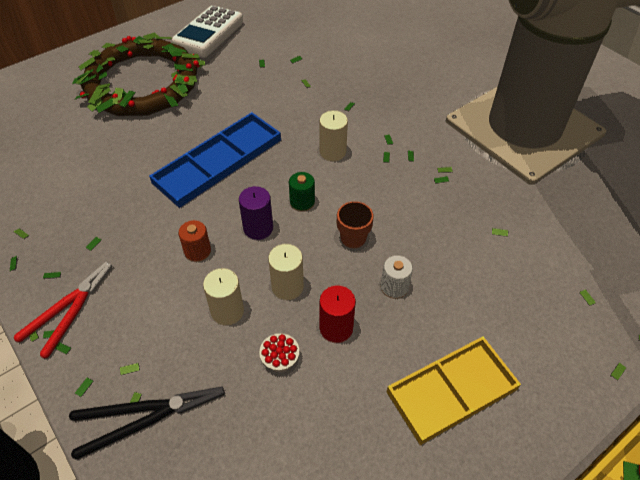

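The pictures show three ivory candles, at top (323,123), (313,181) and (441,328). The one meant is at (323,123), about (0.67, 0.00). The yellow tray is at top (159,242) and the blue one at (490,217). Next I need the tray yaws and refined positions.

```bash
cat >> h.py <<'E'
def back(cam,px,z):
    c=robot.calibration(cam); f=240/np.tan(np.radians(c["vertical_fov"]/2))
    R=cv2.Rodrigues(c["rvec"])[0]; o=-R.T@c["tvec"]
    d=np.c_[(np.asarray(px,float)-[c["cx"],c["cy"]])/f,np.ones(len(px))]@R
    return (o+d*((z-o[2])/d[:,2])[:,None])[:,:2]
def go(x,y,z,ang=None):
    "tool-frame shift (mm) and yaw (deg) to world TCP x,y,z with finger line at ang deg"
    s=robot.read_state(); R=cv2.Rodrigues(np.array(s["orientation"]))[0]
    d=R.T@(np.array([x,y,z])-s["tool_pos"])*1000
    a=np.degrees(np.arctan2(R[1,1],R[0,1]))
    t=0 if ang is None else ((a-ang+90)%180)-90
    print("shift",np.round(d,1),"yaw",round(t,1),"finger ang now",round(a,1),"q6",round(np.degrees(s["q"][5]),1),"t",round(s["t"],2))
E
python3 - <<'E'
from h import *
for c in("top","scene"):
  robot.read_camera(c)
  for n in("yellow_tray","blue_tray"):
    r=robot.regions_of(c,n)
    if not r: print(n,"none"); continue
    m=r[0]["pixels"].astype(np.uint8); k=max(cv2.findContours(m,0,1)[0],key=cv2.contourArea)[:,0]
    w=back(c,k,.02)*1000; q=cv2.minAreaRect(w.astype(np.float32)); print(c,n,np.round(q[0]),np.round(q[1]),q[2])
for c in ("top","scene"):
  robot.read_camera(c)
  for n,z in dict(red_candle=.08,ivory_candle=.08,green_reel=.054,copper_reel=.054,pot=.06).items():
    print(n,c,[(np.round(d["centre"],3).tolist(),round(d["conf"],2)) for d in robot.landmark_of(c,n) if d["conf"]>.5])
E
```

```text
top yellow_tray [492. 291.] [ 89. 160.] 80.33729553222656
top blue_tray [ 514. -277.] [239.  88.] 7.47405481338501
scene yellow_tray [497. 296.] [ 88. 167.] 80.26933288574219
scene blue_tray [ 518. -270.] [246. 104.] 7.462105751037598
red_candle top [([0.56, 0.122, -0.0], 0.68)]
ivory_candle top [([0.573, 0.016, -0.0], 0.92), ([0.669, -0.004, 0.003], 0.75), ([0.338, -0.177, 0.004], 0.63)]
green_reel top [([0.45, -0.105, 0.002], 0.67)]
copper_reel top [([0.646, -0.128, -0.002], 0.78), ([0.545, -0.102, 0.001], 0.53)]
pot top [([0.432, 0.009, 0.002], 0.94)]
red_candle scene [([0.561, 0.125, -0.0], 0.73)]
ivory_candle scene [([0.574, 0.016, -0.003], 0.86), ([0.67, -0.0, -0.002], 0.74)]
green_reel scene [([0.451, -0.107, -0.0], 0.55)]
copper_reel scene [([0.645, -0.127, -0.001], 0.89)]
pot scene [([0.433, 0.005, -0.002], 0.94)]
```

```bash
python3 -c "
from h import *
go(.561,.1245,.16,80.3)"
```

```text
shift [-487.8 -296.1   58.6] yaw -9.7 finger ang now 70.6 q6 -4.9 t 2.0
```

play_rows --increments "-41 -25 5 -1 -1;-81 -49 10 -2 -1;-122 -74 15 -3 -1;-162 -99 20 -4 -1;-203 -123 25 -5 -1;-244 -148 30 -6 -1;-284 -173 35 -7 -1;-325 -197 40 -8 -1;-366 -222 45 -9 -1;-406 -247 50 -9.7 -1;-447 -271 55 -9.7 -1;-488 -296 59 -9.7 -1;-488 -296 59 -9.7 -1;-488 -296 59 -9.7 -1" --force 25

```text
t: 3.4
tool_pos: [0.5615, 0.1235, 0.1592]
orientation: [-0.27, -3.129, -0.0]
force: [0.2, 0.6, -0.3]
opening: 0.0929
gripper_force: 0.0
```

```bash
python3 -c "
from h import *
cv2.imwrite('pics/s1.png',robot.read_camera('scene'))
go(.561,.1245,.03,80.3)"
```

```text
shift [-1.000e-01 -2.000e-01  1.295e+02] yaw -0.1 finger ang now 80.2 q6 -72.8 t 3.45
```

View pics/s1.png

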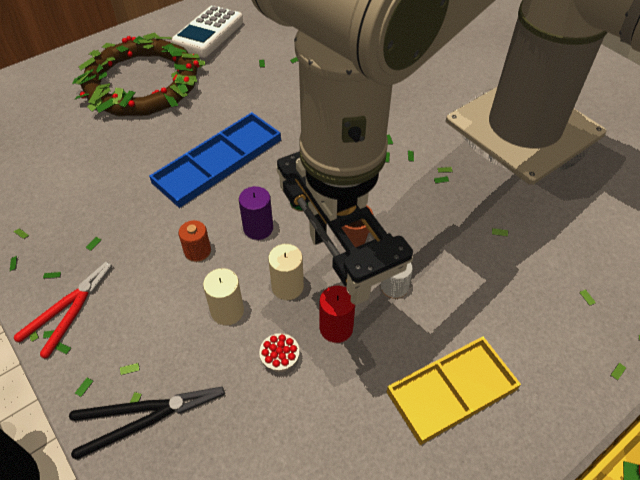

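```bash
python3 -c "
from h import *
c=robot.calibration('scene'); f=240/np.tan(np.radians(c['vertical_fov']/2))
K=np.array([[f,0,c['cx']],[0,f,c['cy']],[0,0,1]])
p=np.array([[.561,.1245,.16],[.561,.1245,.09],[.561,.1245,.0],[.561+.0464*np.cos(1.4),.1245+.0464*np.sin(1.4),.16],[.561-.0464*np.cos(1.4),.1245-.0464*np.sin(1.4),.16]])
print(cv2.projectPoints(p,c['rvec'],c['tvec'],K,None)[0][:,0].round())
print(robot.read_state()['q'])"
```

```text
[[339. 268.]
 [337. 298.]
 [336. 330.]
 [357. 296.]
 [321. 242.]]
[ 1.29058647e-01  9.76864343e-02  1.63226583e+00  4.95151037e-04
  1.41226238e+00 -1.27142856e+00]
```

The finger positions agree with the projection, about (357,296) and (321,242), so the candle stands between them. I'm going down to grasp it.

play_rows --increments "0 0 40 0 -1;0 0 80 0 -1;0 0 110 0 -1;0 0 129 0 -1;0 0 129 0 -1;0 0 129 0 1;0 0 129 0 1;0 0 129 0 1;0 0 129 0 1;0 0 129 0 1;0 0 129 0 1;0 0 129 0 1;0 0 129 0 1;0 0 120 0 1;0 0 100 0 1" --force 25

```text
t: 4.95
tool_pos: [0.5591, 0.1245, 0.0578]
orientation: [-0.266, -3.125, 0.001]
force: [-0.2, -0.1, -1.4]
opening: 0.0493
gripper_force: 25.0
```

```bash
python3 -c "
from h import *
go(.530,.289,.16,80.3)"
```

```text
shift [  56.9  157.2 -102.1] yaw -0.0 finger ang now 80.3 q6 -72.9 t 4.95
```

play_rows --increments "0 0 -40 0 1;0 0 -80 0 1;10 30 -102 0 1;24 70 -102 0 1;38 110 -102 0 1;50 140 -102 0 1;56 156 -102 0 1;56 156 -102 0 1;56 156 -102 0 1"

```text
t: 5.85
tool_pos: [0.5323, 0.2873, 0.1614]
orientation: [-0.265, -3.13, 0.001]
force: [0.4, -0.5, -2.4]
opening: 0.0499
gripper_force: 25.0
```

```bash
python3 -c "
from h import *
cv2.imwrite('pics/s2.png',robot.read_camera('top'))
print(robot.read_state()['tool_pos'],robot.read_state()['opening'])
go(.530,.289,.034,80.3)"
```

```text
[0.53250909 0.28680513 0.16143937] 0.04986400890348923
shift [  2.8   1.8 127.4] yaw -0.0 finger ang now 80.3 q6 -56.8 t 5.9
```

View pics/s2.png

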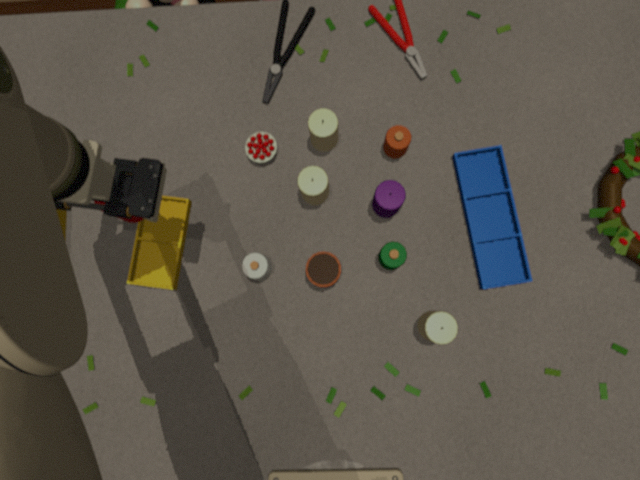

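play_rows --increments "3 2 40 0 1;3 2 75 0 1;3 2 100 0 1;3 2 112 0 1;3 2 118 0 1;3 2 121 0 1;3 2 123 0 1;3 2 124 0 1;3 2 125 0 1;3 2 126 0 1;3 2 126 0 1;3 2 126 0 1"

```text
t: 7.1
tool_pos: [0.5298, 0.2903, 0.0357]
orientation: [0.266, 3.13, 0.0]
force: [-0.3, 0.7, -0.9]
opening: 0.0496
gripper_force: 25.0
```

play_rows --increments "0 0 0.5 0 1;0 0 1 0 1;0 0 1.5 0 1;0 0 2 0 1;0 0 2 0 1"

```text
t: 7.6
tool_pos: [0.5299, 0.2903, 0.0351]
orientation: [0.266, 3.13, -0.0]
force: [-5.3, -2.8, 10.0]
opening: 0.0496
gripper_force: 25.0
```

play_rows --increments "0 0 0 0 -0.2;0 0 0 0 -0.4;0 0 0 0 -1;0 0 0 0 -1;0 0 0 0 -1;0 0 -20 0 -1;0 0 -60 0 -1;0 0 -100 0 -1;0 0 -125 0 -1;0 0 -125 0 -1;0 0 -125 0 -1"

```text
t: 8.7
tool_pos: [0.5301, 0.2904, 0.159]
orientation: [0.266, 3.129, 0.001]
force: [-0.6, 0.4, -0.8]
opening: 0.0929
gripper_force: 0.0
```

```bash
python3 -c "
from h import *
go(.451,-.106,.16,80.3)"
```

```text
shift [  11.1 -404.    -1.3] yaw -0.0 finger ang now 80.3 q6 -56.4 t 8.7
```

play_rows --increments "1 -40 0 0 -1;2 -80 0 0 -1;3 -120 0 0 -1;4 -160 0 0 -1;5 -200 0 0 -1;6 -240 0 0 -1;8 -280 0 0 -1;9 -320 0 0 -1;10 -360 0 0 -1;11 -390 0 0 -1;11 -404 0 0 -1;11 -404 0 0 -1;11 -404 0 0 -1;11 -404 0 0 -1"

```text
t: 10.1
tool_pos: [0.4505, -0.1051, 0.1578]
orientation: [-0.264, -3.129, -0.001]
force: [0.6, -0.0, -0.4]
opening: 0.0932
gripper_force: 0.0
```

```bash
python3 -c "
from h import *
cv2.imwrite('pics/s3.png',robot.read_camera('scene'))
go(.451,-.106,.026,80.3)
print([d for d in robot.landmark_of('scene','red_candle')])"
```

```text
shift [ -0.6  -1.  132. ] yaw 0.1 finger ang now 80.4 q6 -99.8 t 10.15
[{'centre': [0.5277, 0.2953, 0.0058], 'conf': 0.96}]
```

View pics/s3.png

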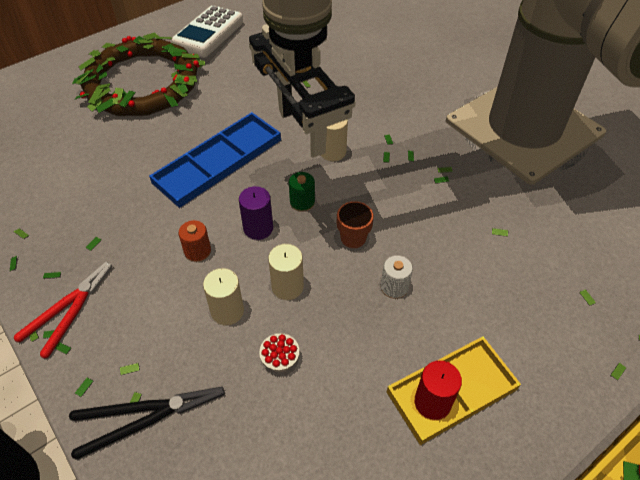

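Red is upright in its compartment at (438,390). The gripper is above the green reel at (302,190).

play_rows --increments "0 -1 40 0 -1;0 -1 80 0 -1;0 -1 112 0 -1;0 -1 132 0 -1;0 -1 132 0 -1;0 -1 132 0 -1;0 -1 132 0 1;0 -1 132 0 1;0 -1 132 0 1;0 -1 132 0 1;0 -1 132 0 1;0 -1 132 0 1;0 -1 132 0 1;0 -1 132 0 1;0 -1 122 0 1;0 -1 100 0 1;0 -1 60 0 1;0 -1 20 0 1;0 -1 0 0 1;0 -1 0 0 1"

```text
t: 12.2
tool_pos: [0.453, -0.108, 0.1632]
orientation: [0.265, 3.123, -0.003]
force: [-0.1, 0.5, -0.4]
opening: 0.0434
gripper_force: 25.0
```

```bash
python3 -c "
from h import *
go(.454,.302,.16,80.3)"
```

```text
shift [ 68.2 404.2   2.2] yaw -0.0 finger ang now 80.3 q6 -100.0 t 12.2
```

play_rows --increments "6 38 0 0 1;12 77 0 0 1;19 115 0 0 1;26 154 0 0 1;33 192 0 0 1;39 231 0 0 1;46 270 0 0 1;52 308 0 0 1;58 346 0 0 1;64 380 0 0 1;68 402 0 0 1;68 402 0 0 1;68 402 0 0 1;68 402 0 0 1"

```text
t: 13.6
tool_pos: [0.451, 0.2995, 0.1577]
orientation: [-0.267, -3.129, 0.002]
force: [-0.3, -0.3, -1.6]
opening: 0.0434
gripper_force: 25.0
```

```bash
python3 -c "
from h import *
go(.454,.302,.030,80.3)"
```

```text
shift [ -2.7   3.1 127.7] yaw -0.0 finger ang now 80.3 q6 -52.1 t 13.6
```

play_rows --increments "-2 3 40 0 1;-2 3 75 0 1;-2 3 100 0 1;-2 3 113 0 1;-2 3 119 0 1;-2 3 122 0 1;-2 3 124 0 1;-2 3 125 0 1;-2 3 126 0 1;-2 3 127 0 1;-2 3 127.5 0 1;-2 3 128 0 1;-2 3 128 0 1"

```text
t: 14.9
tool_pos: [0.4539, 0.3033, 0.0307]
orientation: [0.266, 3.13, 0.0]
force: [0.5, 0.3, -1.2]
opening: 0.0438
gripper_force: 25.0
```

play_rows --increments "0 0 0.5 0 1;0 0 1 0 1;0 0 1.5 0 1;0 0 1.5 0 1"

```text
t: 15.3
tool_pos: [0.454, 0.3033, 0.0306]
orientation: [0.266, 3.13, -0.0]
force: [-6.5, -3.6, 12.4]
opening: 0.0436
gripper_force: 25.0
```

play_rows --increments "0 0 0 0 0;0 0 0 0 -0.4;0 0 0 0 -1;0 0 0 0 -1;0 0 0 0 -1;0 0 -20 0 -1;0 0 -60 0 -1;0 0 -100 0 -1;0 0 -130 0 -1;0 0 -130 0 -1;0 0 -130 0 -1"

```text
t: 16.4
tool_pos: [0.4544, 0.3035, 0.1597]
orientation: [0.266, 3.129, 0.002]
force: [-0.5, 0.3, 0.0]
opening: 0.0932
gripper_force: 0.0
```

```bash
python3 -c "
from h import *
go(.670,-.001,.16,97.5)"
```

```text
shift [-2.639e+02 -2.637e+02 -2.000e-01] yaw -17.2 finger ang now 80.3 q6 -51.9 t 16.4
```

play_rows --increments "-26 -26 0 -2 -1;-53 -53 0 -4 -1;-79 -79 0 -6 -1;-106 -106 0 -8 -1;-132 -132 0 -10 -1;-158 -158 0 -12 -1;-185 -185 0 -14 -1;-211 -211 0 -16 -1;-240 -240 0 -17.2 -1;-264 -264 0 -17.2 -1;-264 -264 0 -17.2 -1;-264 -264 0 -17.2 -1;-264 -264 0 -17.2 -1"

```text
t: 17.7
tool_pos: [0.6684, -0.0006, 0.1575]
orientation: [0.206, -3.132, -0.001]
force: [-0.1, 0.3, -0.0]
opening: 0.0931
gripper_force: 0.0
```

```bash
python3 -c "
from h import *
cv2.imwrite('pics/s4.png',robot.read_camera('scene'))
go(.670,-.001,.030,97.5)"
```

```text
shift [ -1.6  -0.9 128.1] yaw 0.1 finger ang now 97.6 q6 -102.0 t 17.75
```

View pics/s4.png

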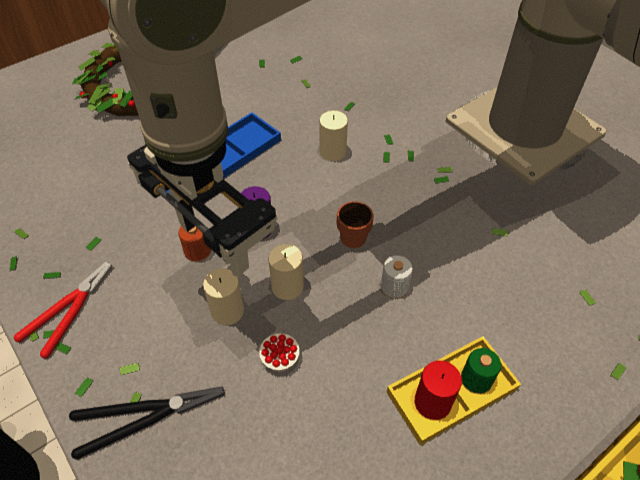

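Both yellow-tray items are upright, red at (438,390) and green at (481,370). The gripper is over the far ivory candle at (223,297).

play_rows --increments "-1 0 40 0 -1;-1 0 80 0 -1;-1 0 110 0 -1;-1 0 128 0 -1;-1 0 128 0 -1;-1 0 128 0 -1;-1 0 128 0 1;-1 0 128 0 1;-1 0 128 0 1;-1 0 128 0 1;-1 0 128 0 1;-1 0 128 0 1;-1 0 128 0 1;-1 0 128 0 1;-1 0 118 0 1;-1 0 100 0 1;-1 0 60 0 1;-1 0 20 0 1;-1 0 -10 0 1;-1 0 -10 0 1"

```text
t: 19.75
tool_pos: [0.6744, -0.0017, 0.178]
orientation: [-0.204, 3.123, -0.003]
force: [1.0, 0.1, -1.3]
opening: 0.0501
gripper_force: 25.0
```

```bash
python3 -c "
from h import *
go(.592,-.272,.17,97.5)"
```

```text
shift [ 117.  -257.2    7.3] yaw -0.0 finger ang now 97.5 q6 -102.0 t 19.75
```

play_rows --increments "14 -32 0 0 1;28 -65 0 0 1;42 -97 0 0 1;56 -129 0 0 1;70 -161 0 0 1;84 -194 0 0 1;98 -226 0 0 1;108 -250 0 0 1;112 -258 0 0 1;112 -258 0 0 1;112 -258 0 0 1"

```text
t: 20.85
tool_pos: [0.5932, -0.2708, 0.1689]
orientation: [0.206, -3.135, -0.001]
force: [0.6, 0.4, -2.0]
opening: 0.0497
gripper_force: 25.0
```

```bash
python3 -c "
from h import *
go(.592,-.272,.034,97.5)"
```

```text
shift [  1.4  -1.2 134.9] yaw 0.0 finger ang now 97.5 q6 -126.6 t 20.85
```

play_rows --increments "1 -1 40 0 1;1 -1 80 0 1;1 -1 107 0 1;1 -1 120 0 1;1 -1 127 0 1;1 -1 130 0 1;1 -1 132 0 1;1 -1 133 0 1;1 -1 134 0 1;1 -1 134.5 0 1;1 -1 135 0 1;1 -1 135 0 1"

```text
t: 22.05
tool_pos: [0.5927, -0.2732, 0.0352]
orientation: [-0.205, 3.134, -0.001]
force: [-2.6, 0.5, 5.1]
opening: 0.0499
gripper_force: 25.0
```

Contact is made, so I release and go on to the copper reel.

play_rows --increments "0 0 0 0 -0.2;0 0 0 0 -0.4;0 0 0 0 -1;0 0 0 0 -1;0 0 0 0 -1;0 0 -20 0 -1;0 0 -60 0 -1;0 0 -100 0 -1;0 0 -125 0 -1;0 0 -125 0 -1;0 0 -125 0 -1"

```text
t: 23.15
tool_pos: [0.5926, -0.2731, 0.1596]
orientation: [-0.205, 3.134, -0.001]
force: [0.3, 0.0, -0.6]
opening: 0.0929
gripper_force: 0.0
```

```bash
python3 -c "
from h import *
go(.646,-.128,.16,97.5)"
```

```text
shift [-71.9 136.9  -0.4] yaw -0.0 finger ang now 97.5 q6 -126.7 t 23.15
```

play_rows --increments "-18 34 0 0 -1;-36 68 0 0 -1;-54 103 0 0 -1;-68 130 0 0 -1;-72 137 0 0 -1;-72 137 0 0 -1;-72 137 0 0 -1"

```text
t: 23.85
tool_pos: [0.6449, -0.1284, 0.1578]
orientation: [0.205, -3.133, -0.0]
force: [0.1, -0.1, -0.1]
opening: 0.0929
gripper_force: 0.0
```

```bash
python3 -c "
from h import *
cv2.imwrite('pics/s5.png',robot.read_camera('scene'))
go(.646,-.128,.026,97.5)"
```

```text
shift [ -1.3   0.8 132.1] yaw -0.1 finger ang now 97.4 q6 -113.2 t 23.9
```

View pics/s5.png

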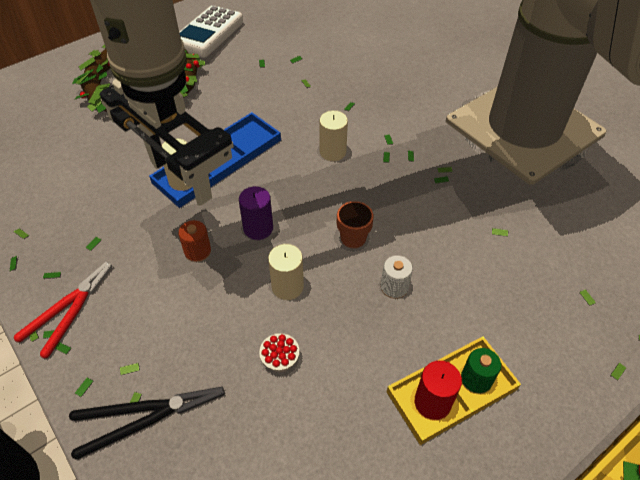

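The gripper is over the copper reel at (195,241). The ivory candle is in the blue tray's far compartment, partly hidden by the gripper.

play_rows --increments "-1 0 40 0 -1;-1 0 80 0 -1;-1 0 112 0 -1;-1 0 132 0 -1;-1 0 132 0 -1;-1 0 132 0 -1;-1 0 132 0 1;-1 0 132 0 1;-1 0 132 0 1;-1 0 132 0 1;-1 0 132 0 1;-1 0 132 0 1;-1 0 132 0 1;-1 0 132 0 1;-1 0 122 0 1;-1 0 100 0 1;-1 0 60 0 1;-1 0 20 0 1;-1 0 -10 0 1;-1 0 -10 0 1"

```text
t: 25.9
tool_pos: [0.6501, -0.1286, 0.1766]
orientation: [-0.204, 3.125, -0.006]
force: [-0.0, -0.4, -0.3]
opening: 0.0435
gripper_force: 25.0
```

```bash
python3 -c "
from h import *
go(.5145,-.282,.17,97.5)"
```

```text
shift [ 154.5 -134.4    5.7] yaw -0.0 finger ang now 97.5 q6 -113.1 t 25.9
```

play_rows --increments "25 -22 0 0 1;50 -44 0 0 1;75 -67 0 0 1;100 -90 0 0 1;125 -112 0 0 1;142 -128 0 0 1;150 -135 0 0 1;150 -135 0 0 1;150 -135 0 0 1"

```text
t: 26.8
tool_pos: [0.516, -0.2803, 0.1687]
orientation: [0.205, -3.135, -0.001]
force: [0.2, -0.2, -1.8]
opening: 0.0434
gripper_force: 25.0
```

```bash
python3 -c "
from h import *
go(.5145,-.282,.030,97.5)"
```

```text
shift [  1.7  -1.6 138.7] yaw -0.0 finger ang now 97.5 q6 -131.0 t 26.8
```

play_rows --increments "1 -1 40 0 1;1 -1 80 0 1;1 -1 110 0 1;1 -1 123 0 1;1 -1 130 0 1;1 -1 133 0 1;1 -1 135 0 1;1 -1 136 0 1;1 -1 137 0 1;1 -1 137.5 0 1;1 -1 138 0 1;1 -1 138.5 0 1;1 -1 138.5 0 1"

```text
t: 28.1
tool_pos: [0.515, -0.2822, 0.0311]
orientation: [-0.205, 3.135, -0.0]
force: [-0.3, 0.1, 3.7]
opening: 0.0438
gripper_force: 25.0
```

play_rows --increments "0 0 0 0 0;0 0 0 0 -0.4;0 0 0 0 -1;0 0 0 0 -1;0 0 0 0 -1;0 0 -20 0 -1;0 0 -60 0 -1;0 0 -100 0 -1;0 0 -130 0 -1;0 0 -130 0 -1;0 0 -130 0 -1"

```text
t: 29.2
tool_pos: [0.5154, -0.2824, 0.1615]
orientation: [-0.205, 3.133, -0.002]
force: [0.1, -0.3, -0.7]
opening: 0.093
gripper_force: 0.0
```

```bash
python3 -c "
from h import *
go(.4325,.007,.16,97.5)"
```

```text
shift [ 44.4 297.8   1.1] yaw -0.0 finger ang now 97.5 q6 -131.2 t 29.2
```

play_rows --increments "6 37 0 0 -1;11 75 0 0 -1;17 112 0 0 -1;22 149 0 0 -1;28 186 0 0 -1;33 223 0 0 -1;39 260 0 0 -1;43 288 0 0 -1;44 298 0 0 -1;44 298 0 0 -1;44 298 0 0 -1"

```text
t: 30.3
tool_pos: [0.4322, 0.007, 0.16]
orientation: [0.206, -3.134, 0.001]
force: [-0.1, -0.1, 0.3]
opening: 0.0931
gripper_force: 0.0
```

```bash
python3 -c "
from h import *
cv2.imwrite('pics/s6.png',robot.read_camera('scene'))
go(.4325,.007,.029,97.5)
for n in ('pot','copper_reel','ivory_candle'): print(n,[(np.round(d['centre'],3).tolist(),round(d['conf'],2)) for d in robot.landmark_of('scene',n)])"
```

```text
shift [ -0.2   0.3 131.1] yaw -0.0 finger ang now 97.5 q6 -103.3 t 30.35
pot [([0.434, 0.007, 0.001], 0.79)]
copper_reel [([0.515, -0.286, 0.002], 0.81)]
ivory_candle [([0.593, -0.275, 0.002], 0.76), ([0.335, -0.169, 0.002], 0.62), ([0.572, 0.02, -0.002], 0.58)]
```

View pics/s6.png

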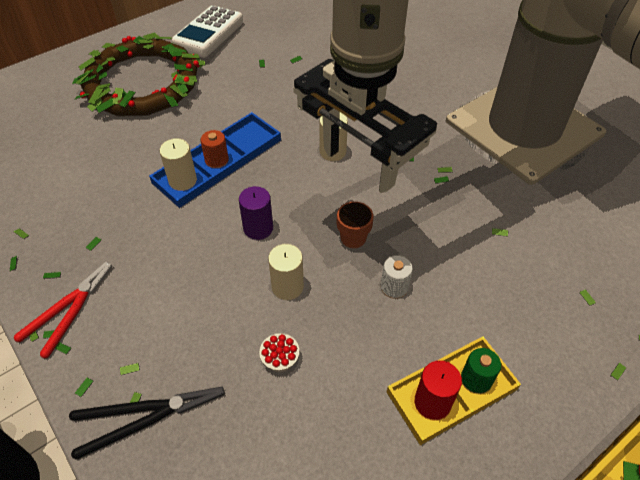

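Ivory at (178,163) and copper at (214,148) stand in the blue tray. The gripper is over the pot at (355,225).

play_rows --increments "0 0 40 0 -1;0 0 80 0 -1;0 0 112 0 -1;0 0 131 0 -1;0 0 131 0 -1;0 0 131 0 -1;0 0 131 0 1;0 0 131 0 1;0 0 131 0 1;0 0 131 0 1;0 0 131 0 1;0 0 131 0 1;0 0 131 0 1;0 0 121 0 1;0 0 100 0 1;0 0 60 0 1;0 0 20 0 1;0 0 -10 0 1;0 0 -10 0 1;0 0 -10 0 1"

```text
t: 32.5
tool_pos: [0.4327, 0.0076, 0.1713]
orientation: [-0.205, 3.133, -0.0]
force: [-0.9, -0.6, -1.8]
opening: 0.058
gripper_force: 25.0
```

```bash
python3 -c "
from h import *
go(.437,-.292,.17,97.5)"
```

```text
shift [  34.8 -297.6    1.3] yaw -0.0 finger ang now 97.5 q6 -103.3 t 32.5
```

play_rows --increments "4 -37 0 0 1;9 -74 0 0 1;13 -112 0 0 1;17 -149 0 0 1;22 -186 0 0 1;26 -223 0 0 1;30 -260 0 0 1;34 -288 0 0 1;35 -298 0 0 1;35 -298 0 0 1;35 -298 0 0 1;35 -298 0 0 1"

```text
t: 33.7
tool_pos: [0.4365, -0.2909, 0.1702]
orientation: [0.207, -3.134, -0.002]
force: [-0.4, 0.3, -0.9]
opening: 0.0575
gripper_force: 25.0
```

```bash
python3 -c "
from h import *
go(.437,-.292,.033,97.5)"
```

```text
shift [ -0.5  -1.3 137.2] yaw 0.1 finger ang now 97.6 q6 -136.9 t 33.7
```

play_rows --increments "0 -1 40 0 1;0 -1 80 0 1;0 -1 110 0 1;0 -1 123 0 1;0 -1 129 0 1;0 -1 132 0 1;0 -1 134 0 1;0 -1 135 0 1;0 -1 136 0 1;0 -1 136.5 0 1;0 -1 137 0 1;0 -1 137 0 1"

```text
t: 34.9
tool_pos: [0.4368, -0.2936, 0.034]
orientation: [-0.205, 3.134, -0.001]
force: [-0.9, -0.1, 2.1]
opening: 0.0579
gripper_force: 25.0
```

play_rows --increments "0 0 0.3 0 0;0 0 0.3 0 -0.4;0 0 0 0 -1;0 0 0 0 -1;0 0 0 0 -1;0 0 -20 0 -1;0 0 -60 0 -1;0 0 -100 0 -1;0 0 -150 0 -1;0 0 -180 0 -1;0 0 -180 0 -1;0 100 -180 0 -1;0 150 -180 0 -1;0 150 -180 0 -1;0 150 -180 0 -1;0 150 -180 0 -1"

```text
t: 36.5
tool_pos: [0.4168, -0.1437, 0.2128]
orientation: [0.209, -3.134, 0.0]
force: [0.6, -0.4, 0.0]
opening: 0.093
gripper_force: 0.0
```

```bash
python3 -c "
from h import *
cv2.imwrite('pics/s7.png',robot.read_camera('scene')); print(robot.read_state()['t'])"
```

```text
36.55
```

View pics/s7.png

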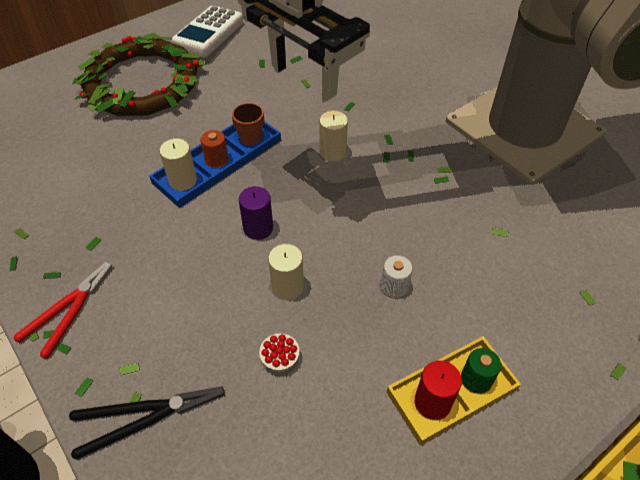

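All five items stand in their compartments: ivory (178,163), copper (214,148), pot (248,124), red (438,390) and green (481,370). The violet candle, silver reel and dish of hips have not moved.

```bash
python3 -c "
from h import *
print(robot.close_job())"
```

```text
the job is handed in; nothing more can be done
None
```

Both kits are made up and handed in at about 37 s: the red candle and green reel are in the yellow tray, the ivory candle, copper reel and pot are in the blue tray, and the violet candle, silver reel and hip dish were left in place.

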